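# Tip a pair of wooden balls into the box under the wire shelf

### The arm

A 7-joint arm with a two-finger parallel gripper is mounted at the origin on the work surface. World frame = base frame: x ahead of the robot, y to its left, z up, the work surface at z = 0. Lengths are in mm, angles in rad, forces in N, time in s.
With the tool pointing down it reaches from about 350 to 900 mm from the base axis. Payload 19.9 kg.
Tool frame: the origin (TCP) lies at the very end of the fingers, on their centre line; the grasp point (between the pads) lies 19 mm behind it; z points along the fingers, y is the line along which they close (so a half turn about z gives the same grasp; the last joint's range is limited). The gripper opens to 85 mm and grips with 20 to 120 N. Pads are 22 mm wide; open, the fingers measure 114 mm over their backs; the gripper's body (76 mm by 85 mm) begins 54 mm behind the grasp point. The pads swing forward as they close: fully open they stand 13 mm farther back than shut.
Start: joints at [1.101, 0.417, -0.01, 1.614, 0.005, 1.111, -0.053], TCP at [259.287, -568.658, 231.26] pointing down, gripper open.
Joint ranges: [-2.81, 2.81], [-0.39, 2.02], [-1.27, 1.25], [0.06, 2.57], [-1.19, 4.33], [0.19, 2], [-2.82, 2.82]. Speed limits (rad/s): [1.89, 1.89, 2.39, 2.39, 3.01, 3.01, 3.01].

### API

Orientations are given as a rotation vector (axis times angle).
In Python, from workcell import arm gives the robot as it stands.
- The arm moves only by the shell command python3 -m inch 'ROWS' [FORCE]. ROWS is text: rows parted by semicolons, each of 7 numbers parted by spaces: the shift along the tool's x, y, z in mm, then the turn, a rotation vector about the tool's x, y, z in degrees, then the opening, from 0 (shut) to 1 (fully open). In form: dx dy dz ax ay az gripper; .... A call has 1 to 20 rows; each row shifts and turns the commanded pose from where the row before left it, along the tool's axes as they then stand; what a row does not reach is not made up. A row lasts 1/8 s, in which the tool goes at most 62.5 mm and 10.7 degrees, less where a joint would pass 70% of its speed; a pose out of reach is approached as far as the arm can. A call with a gripper value outside its range is refused whole. The fingers move at their own pace and stop on an object; FORCE is the grip in N (left out, the last holds). Time passes only in rows, so rows that do not move let the fingers close. It gives the time, the measured TCP pose, the force, the opening and the grip force at its end, in the units of the state.
- arm.read_state(): the state, without advancing time (a new reading comes with each control period).
- arm.read_camera(name): name is "scene" or "top"; returns a dict with "img" (400x640x3 uint8, blue, green, red), "depth" (400x640 float32, mm along the optical axis (not along the pixel's ray), 0 where there is no reading), "vertical_fov" (degrees; the focal length in pixels is half the picture's height over the tangent of half this angle, whatever the lens; pixels are square), "cx", "cy" (the principal point, pixels), "world_from_camera" (4x4, takes a point from camera to world coordinates). Camera axes: x right, y up, looking along -z (the intrinsics and any distortion apply to the point x, -y, -z); pixel columns grow to the right and rows downward; lengths in mm; the calibration is good to about 2 mm. A picture is of the moment at which its call begins.
- arm.sign_off(): hands the job in; it is judged then, once.
The state is a dict: "time_s": time; "joint_pos": joint angles; "joint_velocities": joint speeds; "joint_torque": joint torques, N m; "position": TCP position; "tcp_rot": TCP orientation; "ft_force": force on the tool from outside, world axes, zero at the start; "moment": the same for the moment, N m; "gripper_width": finger opening in mm; "gripper_force": force on a finger pad.
Only numpy, scipy, OpenCV 4.12 (cv2) and the standard library are available. Lean on these libraries where they do the work, as an engineer would, in place of code of your own. Each camera call takes 0.05 s, during which the arm holds its last target. There are 200 camera calls.

### The job

Make up a pair of wooden balls: take the front ball from the sloped rail lane (let the ones behind roll down to the stop and leave them there) and put it in the hand scoop on the bench beside the one already in it. Then bring the scoop in under the low wire shelf and tip both balls from it into the open box that stands there, and set the empty scoop back down flat on the bench, let go. Do not bump the shelf and do not shift the bottles, jars and other things standing about.

Things in the scene. Friction and masses are not known exactly. Their poses are not given: they have to be found in the camera images.
- scoop: Aluminium hand scoop, 0.22 kg: open trough 130 mm long (x), 68 wide (62 inside), side walls 36 high, rear wall 54, dark wooden handle behind (-x). Origin: underside, middle of trough; x points from handle to lip, z up. Floor falls 4 degrees to the rear (top 3 mm above the underside there, 12 at the lip), so balls gather at the rear: one rests at x = -34 mm, a second at +22, centre 37 mm up
- scoop_lip (a point): top of the pouring lip at the front end, at (65, 0, 15) mm in the scoop frame, same axes. It stands 2.5 mm above the floor: carried level it keeps the balls in; they run out over it when the scoop is tipped nose down by more than about 30 degrees (40 to 45 pours surely)
- scoop_grip (a point): middle of the handle, at (-122, 0, 45) mm in the scoop frame, same axes. The handle is a level bar 22 mm thick (y), 30 high (z 30 to 60 mm), from x = -65 to -162 mm, with a foot under its end (x -147 to -159 mm) reaching down to the bench
- ball_a: plain wooden ball, 56 mm in diameter, 60 g, lying in the scoop; origin: its centre
- ball_b: the same kind of ball, the front (lowest) one in the lane, against its stop; origin: its centre
- ball_c: the same kind of ball, second in the lane; it rolls down to the stop when ball_b is taken; origin: its centre
- ball_d: the same kind of ball, third in the lane; origin: its centre
- lane: Fixed lane on a 300 x 75 mm plywood base: two 8 mm steel rails 28 mm apart along x, sloping 9 degrees down to its front (-x), where a stop 36 mm wide is 91 mm high. Origin: bench level, z up. A ball at the stop has its centre at (-110, 0, 85) mm, the next at (-54, 0, 94). Balls overhang the rails and can be gripped across the lane. May stand on either side of the bench
- shelf: Fixed wire shelf 260 mm wide (y), 190 deep (x), open at front and back, on four 12 mm corner posts that end 4 mm above its deck. Origin: bench level under the middle of its front edge; x points in under it, away from the robot. Deck underside 235 mm, top 243 mm above the bench. May stand on either side of the bench
- box: Fixed open plywood box standing under the shelf, 150 mm (x) by 140 mm (y), 55 mm high (rear wall 105 mm), walls and floor 6 mm. Origin: centre of its underside, x the same way as the shelf's; its whole mouth lies under the shelf deck, its front wall 15 mm behind the shelf's front edge.
- bottle_tall: bystander: bottle 52 mm wide, 130 mm tall, on the shelf deck; origin: centre of its underside
- jar_shelf: bystander: jar 60 mm wide, 65 mm tall, on the shelf deck; origin: centre of its underside
- jar_low: bystander: small jar 44 mm wide, 60 mm tall, on the bench under the shelf beside the box; origin: centre of its underside
- spool: bystander: white spool 44 mm wide, 50 mm tall, on the bench in front of the shelf; origin: centre of its underside
- bottle_glue: bystander: glue bottle 48 mm wide, 120 mm tall, on the bench beside the rear of the lane; origin: centre of its underside
- brush: bystander: flat brush 190 mm long lying on the bench in front of the lane; origin: under its middle, handle to its -x
- can_far: bystander: can 60 mm wide, 110 mm tall, on the bench beyond the scoop; origin: centre of its underside
Things that resemble listed ones, but are neither listed nor needed, are in the scene too. What is shaped like the ball_b but purple is not meant.

How it is judged:
By the outcome, as a careful person would: the job done as asked, in the order asked, and still so for the second after the job is handed in, with the robot touching nothing.
It also fails if it takes over 72 s, if anything falls off the work surface, if the arm or the gripper's body presses on something with over 40 N, if the wrist force passes 120 N, or if a joint passes its speed limit or range.

## Working session

There is one attempt and no reset: what is moved stays moved. The work goes in short steps, Python scripts to look and compute and a shell command to move; the robot and the scene stay as the last step left them, time stands still between calls to the robot, and variables do not carry over. Pictures are saved under pics/ and viewed, at most 10 in all, crops included, and the job is handed in when it is done.

```bash
ls; mkdir -p pics; cat > h.py <<'E'
import numpy as np, cv2, pickle
from workcell import arm
def snap(n,tag):
    c=arm.read_camera(n); cv2.imwrite(f'pics/{tag}.png',c['img']); pickle.dump(c,open(f'{tag}.pkl','wb')); return c
def K(c):
    f=200/np.tan(np.radians(c['vertical_fov'])/2); return f
def cloud(c):
    f=K(c); v,u=np.mgrid[0:400,0:640]; d=c['depth']
    P=np.stack([(u-c['cx'])/f*d,-(v-c['cy'])/f*d,-d,np.ones_like(d)],-1)
    return (P@np.array(c['world_from_camera']).T)[...,:3]
E
python3 - <<'E'
from h import *
for n in('scene','top'):
    c=snap(n,n+'0'); print({k:v for k,v in c.items() if k not in('img','depth')})
print(arm.read_state())
E
```

```text
pics
{'vertical_fov': 57.80889363558303, 'cx': 317.98492812110163, 'cy': 204.7385845396035, 'world_from_camera': array([[ 4.66674057e-01, -4.54980515e-01,  7.58424720e-01,
         1.20833519e+03],
       [ 8.84323050e-01,  2.53340823e-01, -3.92162175e-01,
        -3.31897888e+02],
       [-1.37137942e-02,  8.53704374e-01,  5.20577346e-01,
         5.93921945e+02],
       [ 0.00000000e+00,  0.00000000e+00,  0.00000000e+00,
         1.00000000e+00]])}
{'vertical_fov': 52.31223081170816, 'cx': 320.21281905603564, 'cy': 206.91468985907153, 'world_from_camera': array([[-4.41315886e-03,  9.96623327e-01, -8.19906535e-02,
         4.82758433e+02],
       [-9.99989932e-01, -4.46492337e-03, -4.48006653e-04,
        -1.45695656e+01],
       [-8.12575866e-04,  8.19878508e-02,  9.96632998e-01,
         1.29228588e+03],
       [ 0.00000000e+00,  0.00000000e+00,  0.00000000e+00,
         1.00000000e+00]])}
{'time_s': 0.1, 'joint_pos': array([ 1.10150468,  0.41790978, -0.01033072,  1.61410859,  0.00471941,
        1.11070243, -0.05298087]), 'joint_velocities': array([-3.53778563e-04, -2.11915814e-03,  7.66221220e-04, -2.10800167e-03,
        2.46615849e-06, -5.03803346e-04,  4.56490083e-04]), 'joint_torque': array([ 2.24042989e-03, -8.65827298e+01,  6.80991244e-01, -4.35640240e+01,
        1.93252845e-02,  4.93959087e-03, -2.90282981e-05]), 'position': array([ 259.1615362 , -568.39288025,  230.72777903]), 'tcp_rot': array([-3.06894771e+00, -6.66730842e-01,  5.08203333e-04]), 'ft_force': array([-0.45064669,  0.1877389 , -0.10600207]), 'moment': array([-0.00463099,  0.00154335,  0.03480407]), 'gripper_force': 0.0, 'gripper_width': 85.18634121372963}
```

View pics/scene0.png

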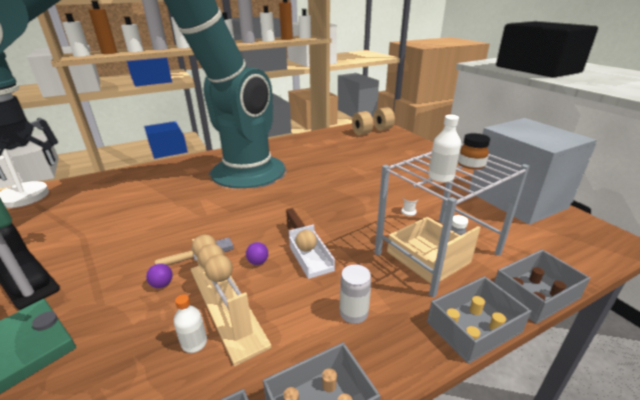

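View pics/top0.png

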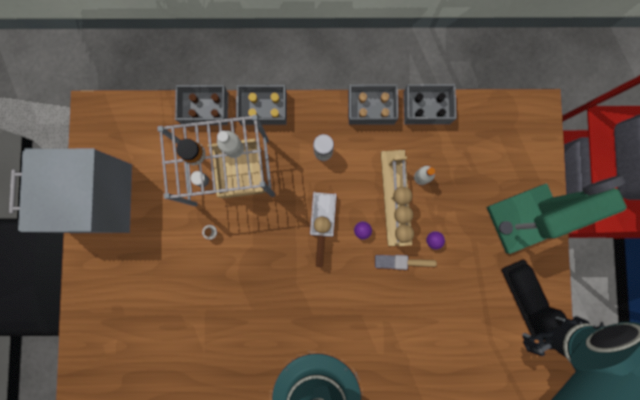

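The scene picture shows the lane with three balls at about (213,260), the scoop with one ball at (308,245), the shelf at (450,170) and the box at (430,250). In the top view they are at: lane (398,200), scoop (322,215), shelf (215,160), with purple balls at (363,230) and (436,240). I'll enlarge the top view and measure.

```bash
python3 - <<'E'
from h import *
c=pickle.load(open('top0.pkl','rb')); P=cloud(c)
cv2.imwrite('pics/topc.png',cv2.resize(c['img'][110:280,150:450],(800,453),interpolation=cv2.INTER_CUBIC))
print('bench z',[P[v,u].round(1).tolist() for v,u in((330,200),(300,450),(150,350),(250,280))])
bgr=c['img'].astype(int)
# height map render
Z=P[...,2]
h=np.clip(Z,-10,300); 
cv2.imwrite('pics/toph.png',cv2.resize(cv2.applyColorMap((np.clip(h[110:280,150:450]/260,0,1)*255).astype(np.uint8),cv2.COLORMAP_JET),(800,453),interpolation=cv2.INTER_NEAREST))
from scipy.optimize import least_squares
for n,(u,v) in dict(a=(322,224),b=(404,234),c=(404,215),d=(402,196),p1=(363,230),p2=(436,240)).items():
    Q=P[v-8:v+9,u-8:u+9].reshape(-1,3); Q=Q[Q[:,2]>Q[:,2].max()-16]
    s=least_squares(lambda x:np.linalg.norm(Q-x,axis=1)-28,Q.mean(0)-[0,0,20],loss='soft_l1'); print(n,s.x.round(1),len(Q),np.abs(s.fun).mean().round(2))
E
```

```text
bench z [[207.1, 361.1, 0.4], [295.9, -417.2, 3.1], [771.4, -110.4, 5.1], [453.2, 113.2, 3.2]]
a [ 482.8  -14.6 1264.3] 1 0.0
b [ 503.4 -261.5   85.2] 190 1.51
c [ 482.8  -14.6 1264.3] 2 0.0
d [ 614.1 -255.   102.7] 188 1.36
p1 [ 515.8 -145.8   28.6] 172 1.47
p2 [ 483.9 -369.    28.8] 167 1.66
```

View pics/topc.png

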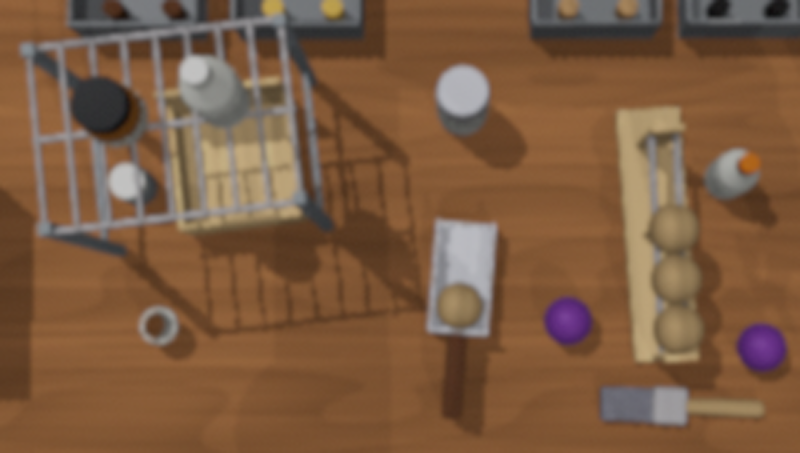

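View pics/toph.png

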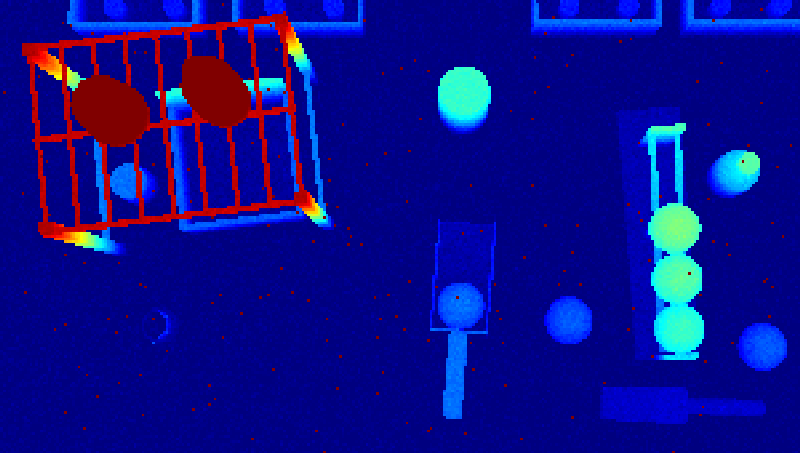

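The crop shows the scoop trough at (465,280) with ball_a at (460,305) and the handle running to (453,418). Lane balls are at (680,328), (677,278) and (675,228), and the shelf deck corners at (45,230), (300,200), (285,20) and (28,48). Depth is clean apart from salt noise, so I'll fit poses next.

```bash
python3 - <<'E'
from h import *
from scipy.optimize import least_squares
c=pickle.load(open('top0.pkl','rb')); c['depth']=c['depth'].copy(); P=cloud(c)
def reg(u0,u1,v0,v1,z0,z1): # crop px -> points
    s=300/800; Q=P[int(110+v0*s):int(110+v1*s)+1,int(150+u0*s):int(150+u1*s)+1].reshape(-1,3); return Q[(Q[:,2]>z0)&(Q[:,2]<z1)]
for n,r in dict(a=(435,485,280,330,38,80),b=(655,705,303,353,90,125),c=(652,702,253,303,100,135),d=(650,700,203,253,105,145)).items():
    Q=reg(*r); s=least_squares(lambda x:np.linalg.norm(Q-x,axis=1)-28,Q.mean(0)-[0,0,20],loss='soft_l1'); print(n,s.x.round(1),len(Q),np.abs(s.fun).mean().round(2))
def axis(Q):
    m=Q.mean(0); w,V=np.linalg.eigh(np.cov((Q-m)[:,:2].T)); d=V[:,1]*np.sign(V[0,1]); t=(Q-m)[:,:2]@d; s=(Q-m)[:,:2]@V[:,0]
    return m.round(1),np.degrees(np.arctan2(d[1],d[0])).round(2),t.min().round(1),t.max().round(1),s.min().round(1),s.max().round(1),len(Q)
print('handle',axis(reg(435,475,342,425,45,75)))
W=reg(425,500,215,310,22,44); print('walls',len(W))
print('rearwall',axis(reg(425,492,325,340,45,62)))
# full scoop extents in handle axes
Q=reg(420,505,215,425,12,75); H=reg(435,475,342,425,45,75)
print('scoop all x',Q[:,0].min().round(),Q[:,0].max().round())
m=H.mean(0)[:2]
for yaw in np.radians([-4,-3,-2,-1,0,1,2,3]):
    d=np.array([np.cos(yaw),np.sin(yaw)]);n=np.array([-d[1],d[0]])
    s=(H[:,:2]-m)@n; w=(W[:,:2]-m)@n; L=w[w>0];R=w[w<0]; print(np.degrees(yaw).round(),s.std().round(2),L.mean().round(1),L.std().round(2),len(L),R.mean().round(1),R.std().round(2),len(R))
# shelf deck
D=reg(20,330,10,245,228,252); print('deck',len(D),D.mean(0).round(1),cv2.minAreaRect(D[:,:2].astype(np.float32)), np.median(D[:,2]))
for n,r in dict(boxfront=(175,305,205,235,42,62),boxleft=(165,190,100,225,42,62),boxrear=(155,300,70,110,92,115),jarlow=(105,150,160,200,45,70),bottle=(180,250,50,125,255,400),jar=(70,150,70,145,255,400),spool=(135,180,305,345,35,60),can=(435,495,60,135,85,130)).items():
    Q=reg(*r); print(n,len(Q),Q.mean(0).round(1),Q.min(0).round(),Q.max(0).round(), axis(Q)[1] if len(Q)>3 else '')
E
```

```text
a [533.  -19.8  34.2] 251 1.8
b [ 504.1 -261.9   85.1] 279 1.45
c [ 559.5 -258.2   94.3] 274 1.47
d [ 614.6 -255.4  102.6] 279 1.18
handle (array([448.3, -12.7,  60.7]), np.float64(-5.14), np.float64(-42.7), np.float64(42.6), np.float64(-11.0), np.float64(10.9), 209)
walls 92
rearwall (array([503.1, -17.4,  55.2]), np.float64(88.8), np.float64(-32.0), np.float64(31.7), np.float64(-8.5), np.float64(10.2), 49)
scoop all x 406.0 633.0
-4.0 6.27 29.1 4.03 45 -32.0 5.92 47
-3.0 6.31 26.9 3.94 45 -34.2 6.12 47
-2.0 6.39 24.8 3.93 45 -36.4 6.36 47
-1.0 6.49 22.6 3.99 45 -38.6 6.63 47
0.0 6.61 20.4 4.13 45 -40.7 6.93 47
1.0 6.76 18.2 4.34 45 -42.9 7.26 47
2.0 6.93 16.4 3.83 44 -44.1 9.78 48
3.0 7.11 14.2 4.23 44 -46.2 10.08 48
deck 1700 [700.7 271.4 243.3] ((704.3678588867188, 270.60357666015625), (191.15980529785156, 261.1807556152344), 6.763092041015625) 243.26409877995138
boxfront 137 [632.6 240.2  54.3] [621. 162.  42.] [651. 305.  61.] -86.87
boxleft 140 [699.3 305.1  54.1] [625. 289.  42.] [767. 317.  62.] 4.99
boxrear 61 [775.1 238.  104.3] [764. 179.  93.] [785. 317. 111.] -83.35
jarlow 127 [675.8 362.1  60.4] [653. 341.  45.] [696. 387.  67.] -21.09
bottle 519 [715.9 201.8 329. ] [697. 183. 255.] [747. 235. 378.] -47.92
jar 577 [705.7 306.4 297.9] [679. 282. 255.] [738. 339. 316.] 12.03
spool 12 [509.5 321.8  41.2] [492. 317.  36.] [525. 330.  52.] -12.03
can 326 [765.  -24.4 108.6] [738. -53.  86.] [794.   4. 117.] -89.45
```

Fits agree with the stated sizes: ball_b (504,-262,85), lane yaw 3.4°, scoop origin (567,-23) with yaw -5°, shelf front middle (610,259) with yaw 6.7°. First I'll go above ball_b.

```bash
python3 -m inch '0 0 0 0 0 10.6 1;0 0 0 0 0 10.6 1;24 -26 3 0 0 0 1;24 -26 3 0 0 0 1;24 -26 3 0 0 0 1;24 -26 3 0 0 0 1;24 -26 3 0 0 0 1;24 -27 3 0 0 0 1;24 -27 3 0 0 0 1;24 -27 3 0 0 0 1;24 -27 3 0 0 0 1;24 -27 3 0 0 0 1;23 -27 1 0 0 0 1;0 0 0 0 0 0 1' 30
cat >> h.py <<'E'
from scipy.spatial.transform import Rotation as R
def rot(yaw,tilt): # tool z down tilted forward by tilt deg, tool x heading yaw
    return R.from_euler('z',yaw,degrees=True)*R.from_euler('y',-tilt,degrees=True)*R.from_euler('x',180,degrees=True)
def need(p,yaw,tilt):
    s=arm.read_state(); r=R.from_rotvec(s['tcp_rot']); g=rot(yaw,tilt)
    print('shift tool',r.inv().apply(np.array(p)-s['position']).round(1),'turn deg',np.degrees((r.inv()*g).as_rotvec()).round(1),'shift after turn',g.inv().apply(np.array(p)-s['position']).round(1),'pos',s['position'].round(1),'j',s['joint_pos'].round(2),'t',s['time_s'],'w',s['gripper_width'])
E
python3 -c "
from h import *
need([504,-262,67],3.4,0)"
```

```text
time_s: 1.85
position: [506.3, -259.3, 199.9]
tcp_rot: [-3.139, -0.097, 0.0]
ft_force: [-1.2, -0.4, 0.5]
gripper_width: 85.3
gripper_force: 0.0
shift tool [ -2.4   2.7 132.9] turn deg [-0.1  0.   0.1] shift after turn [ -2.4   2.5 132.9] pos [ 506.3 -259.3  199.9] j [ 0.5   0.35 -0.11  1.79  0.04  1.01 -1.13] t 1.85 w 85.25587665799733
```

```bash
python3 -m inch '-2 3 23 0 0 0 1;0 0 30 0 0 0 1;0 0 30 0 0 0 1;0 0 25 0 0 0 1;0 0 15 0 0 0 1;0 0 10 0 0 0 1;0 0 0 0 0 0 1;0 0 0 0 0 0 0.3;0 0 0 0 0 0 0.3;0 0 0 0 0 0 0.3;0 0 0 0 0 0 0.3;0 0 0 0 0 0 0.3' 30
```

```text
time_s: 3.35
position: [503.8, -264.4, 68.3]
tcp_rot: [-3.14, -0.092, -0.002]
ft_force: [-1.3, 5.7, 8.2]
gripper_width: 54.3
gripper_force: 29.9
```

```bash
python3 -m inch '0 0 -10 0 0 0 0.3;0 0 -20 0 0 0 0.3;0 0 -25 0 0 0 0.3;0 0 -25 0 0 0 0.3;0 0 -25 0 0 0 0.3;0 0 -20 0 0 0 0.3;0 0 0 0 0 0 0.3'
python3 - <<'E'
from h import *
o=np.array([567,-23]);a=np.radians(-5);d=np.array([np.cos(a),np.sin(a)])
p=o+26*d; print(p); need([*p,190],-5,0)
c=snap('scene','s1'); cv2.imwrite('pics/s1c.png',cv2.resize(c['img'][130:370,100:420],(800,600)))
E
```

```text
time_s: 4.22
position: [503.7, -265.6, 194.3]
tcp_rot: [3.139, 0.09, 0.004]
ft_force: [0.3, -0.6, -1.6]
gripper_width: 54.0
gripper_force: 32.8
[592.90106215 -25.26604931]
shift tool [ 102.9 -234.8    4.1] turn deg [ 0.1 -0.2  8.3] shift after turn [  67.9 -247.2    4.3] pos [ 503.7 -265.6  194.3] j [ 0.51  0.36 -0.1   1.79  0.04  0.99 -1.12] t 4.225 w 54.03388924373494
```

View pics/s1c.png

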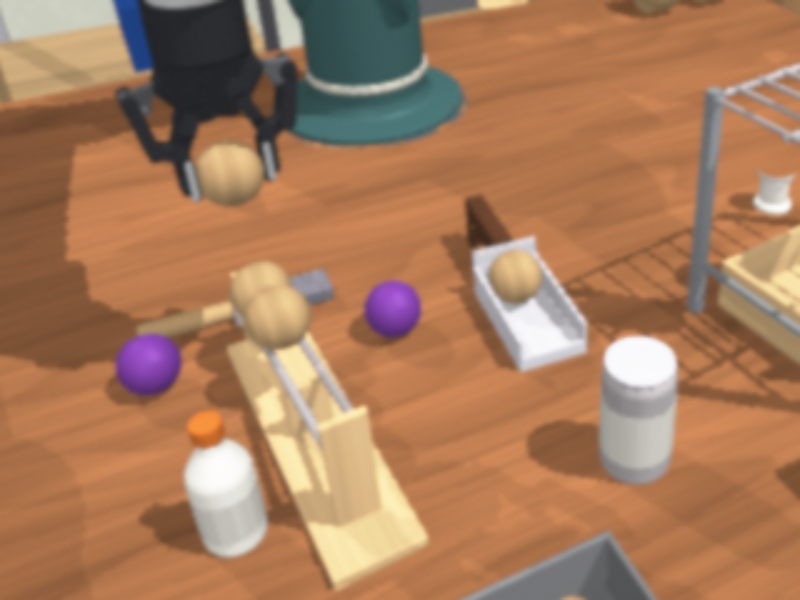

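The gripper holds ball_b (at 230,172 in the crop), and the two other balls have rolled to the stop (at 262,290 and 277,315). The scoop and purple balls haven't moved.

```bash
python3 -m inch '0 0 0 0 0 8.3 0.3;9 -31 0 0 0 0 0.3;9 -31 0 0 0 0 0.3;9 -31 0 0 0 0 0.3;9 -31 0 0 0 0 0.3;8 -31 0 0 0 0 0.3;8 -31 1 0 0 0 0.3;8 -31 1 0 0 0 0.3;8 -30 2 0 0 0 0.3;0 0 20 0 0 0 0.3;0 0 25 0 0 0 0.3;0 0 25 0 0 0 0.3;0 0 25 0 0 0 0.3;0 0 20 0 0 0 0.3;0 0 0 0 0 0 0.3;0 0 0 0 0 0 0.3'
python3 -c "
from h import *
need([592.9,-25.3,40],-5,0)"
```

```text
time_s: 6.28
position: [592.7, -24.9, 73.9]
tcp_rot: [-3.139, 0.137, -0.001]
ft_force: [0.7, -0.3, -0.5]
gripper_width: 54.8
gripper_force: 32.9
shift tool [ 0.2  0.4 33.9] turn deg [-0. -0.  0.] shift after turn [ 0.2  0.4 33.9] pos [592.7 -24.9  73.9] j [ 0.11  0.56 -0.15  1.81  0.11  0.78 -1.76] t 6.275 w 54.779637595316295
```

```bash
python3 -m inch '0 0 14 0 0 0 0.3;0 0 12 0 0 0 0.3;0 0 8 0 0 0 0.3;0 0 0 0 0 0 0.3;0 0 0 0 0 0 0.3;0 0 0 0 0 0 0.6;0 0 0 0 0 0 0.7;0 0 0 0 0 0 0.8;0 0 0 0 0 0 0.9;0 0 0 0 0 0 1;0 0 -10 0 0 0 1;0 0 -20 0 0 0 1;0 0 -30 0 0 0 1;0 0 -30 0 0 0 1;0 0 -30 0 0 0 1;-30 0 -20 0 0 0 1;-30 0 0 0 0 0 1;-30 0 0 0 0 0 1;-30 0 0 0 0 0 1;-30 0 0 0 0 0 1'
python3 - <<'E'
from h import *
need([445,-12,200],-5,0)
c=snap('scene','s2'); cv2.imwrite('pics/s2c.png',cv2.resize(c['img'][130:370,100:420],(800,600)))
E
```

```text
time_s: 8.78
position: [442.2, -11.7, 180.6]
tcp_rot: [3.139, -0.137, 0.002]
ft_force: [0.3, 0.5, 0.6]
gripper_width: 85.5
gripper_force: 0.0
shift tool [  2.9   0.  -19.4] turn deg [-0.  -0.1  0. ] shift after turn [  2.8   0.  -19.4] pos [442.2 -11.7 180.6] j [ 0.14  0.16 -0.2   2.1   0.04  0.89 -1.74] t 8.775 w 85.48566015875328
```

View pics/s2c.png

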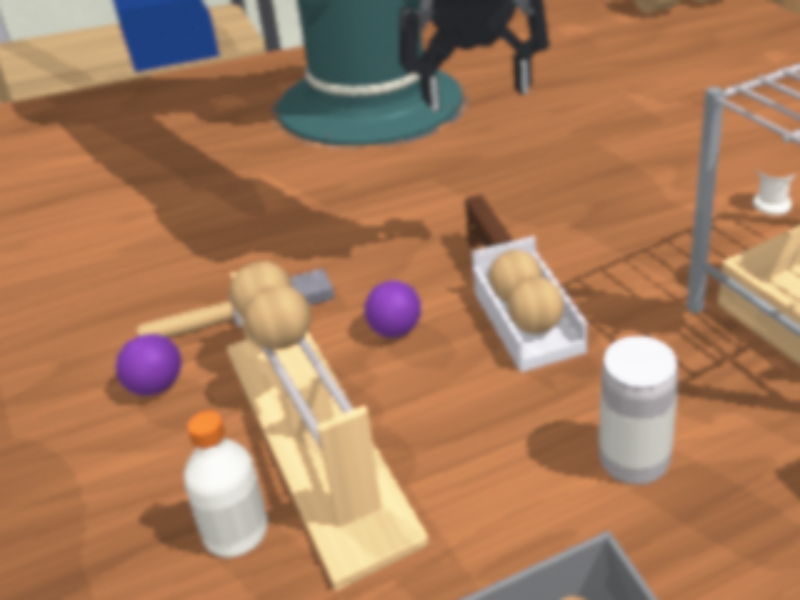

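Both balls are in the scoop (at 513,275 and 535,302). A tool tilted back about 10° fits the wrist range, so I'll grasp the handle that way.

```bash
python3 - <<'E'
from h import *
print(rot(-5,10).apply([0,0,1]))
need([448.8,-12.7,110],-5,10)
E
```

```text
[ 0.17298739 -0.01513444 -0.98480775]
shift tool [ 9.9  0.2 70.3] turn deg [ 0. 10.  0.] shift after turn [-2.5  0.3 70.9] pos [439.  -11.6 180.3] j [ 0.14  0.16 -0.2   2.1   0.04  0.89 -1.74] t 8.825 w 85.45289669537902
```

```bash
python3 -m inch '0 0 0 0 10 0 1;-1 0 24 0 0 0 1;-1 0 24 0 0 0 1;-1 0 23 0 0 0 1;-4 0 20 0 0 0 1;-4 0 20 0 0 0 1;0 0 0 0 0 0 1'
python3 -c "
from h import *
need([448.8,-12.7,26],-5,10)"
```

```text
time_s: 9.7
position: [451.1, -12.5, 68.1]
tcp_rot: [3.119, -0.136, 0.271]
ft_force: [1.0, 0.4, -0.9]
gripper_width: 85.1
gripper_force: 0.0
shift tool [-9.5  0.3 41.1] turn deg [0.  0.1 0. ] shift after turn [-9.5  0.3 41.1] pos [451.1 -12.5  68.1] j [ 0.09  0.3  -0.16  2.28  0.19  0.4  -1.89] t 9.7 w 85.12562779666773
```

```bash
python3 -m inch '-4 0 16 0 0 0 1;-4 0 15 0 0 0 1;-2 0 10 0 0 0 1;0 0 0 0 0 0 1;0 0 0 0 0 0 1'
python3 -c "
from h import *
need([448.8,-12.7,26],-5,10)"
```

```text
time_s: 10.32
position: [449.1, -12.4, 26.6]
tcp_rot: [3.119, -0.136, 0.274]
ft_force: [0.3, -0.8, 0.5]
gripper_width: 85.3
gripper_force: 0.0
shift tool [-0.4  0.3  0.6] turn deg [-0. -0.  0.] shift after turn [-0.4  0.3  0.6] pos [449.1 -12.4  26.6] j [ 0.04  0.39 -0.11  2.3   0.25  0.29 -1.95] t 10.325 w 85.26461078622707
```

Close, then lift a little.

```bash
python3 -m inch '0 0 0 0 0 0 0.6;0 0 0 0 0 0 0.4;0 0 0 0 0 0 0.2;0 0 0 0 0 0 0;0 0 0 0 0 0 0;0 0 0 0 0 0 0;0 0 0 0 0 0 0;1 0 -5 0 0 0 0;1 0 -8 0 0 0 0;2 0 -10 0 0 0 0;2 0 -14 0 0 0 0;2 0 -14 0 0 0 0;2 0 -14 0 0 0 0;0 0 0 0 0 0 0;0 0 0 0 0 0 0' 110
python3 - <<'E'
from h import *
need([448.8,-12.7,90],-5,10)
c=snap('scene','s3'); cv2.imwrite('pics/s3c.png',cv2.resize(c['img'][130:330,180:500],(800,500)))
P=cloud(c); c=snap('top','t3'); P=cloud(c)
Q=P[195:245,300:345].reshape(-1,3); 
cv2.imwrite('pics/t3c.png',cv2.resize(c['img'][110:280,150:450],(800,453)))
E
```

```text
time_s: 12.2
position: [447.0, -12.3, 91.5]
tcp_rot: [3.119, -0.136, 0.273]
ft_force: [-0.2, 0.2, -4.0]
gripper_width: 20.4
gripper_force: 107.7
shift tool [1.5 0.2 1.8] turn deg [0. 0. 0.] shift after turn [1.5 0.2 1.8] pos [447.  -12.3  91.5] j [ 0.11  0.25 -0.19  2.27  0.16  0.46 -1.87] t 12.2 w 20.379146897558325
```

View pics/s3c.png

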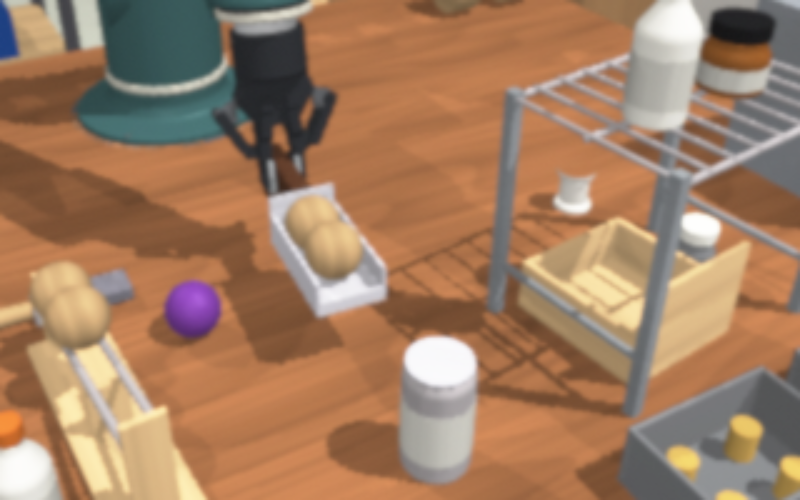

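The scoop is lifted level with both balls (at 312,222 and 333,248). The box mouth is under the shelf, and the shelf front is clear of obstacles. Now I'll check the scoop's pitch and work out the waypoints.

```bash
cat >> h.py <<'E'
L=rot(0,10).inv().apply([183.7,0,-11.3])
def sh(x,y): return np.array([610+.993*x-.118*y,259.4+.118*x+.993*y])
def pose(lip,yaw,phi):
    r=rot(yaw,10-phi); return np.array(lip)-r.apply(L),r
def seg(p,a,b): # from pose p=(pos,rot): list per-row shift & turn for waypoints
    pass
E
python3 - <<'E'
from h import *
from scipy.optimize import least_squares
P=cloud(pickle.load(open('t3.pkl','rb')))
Q=P[185:250,300:345].reshape(-1,3); Q=Q[(Q[:,2]>95)&(Q[:,2]<150)]
g1,g2=np.array([531,-21,103.]),np.array([586,-25,103.])
f=lambda x:np.minimum(np.linalg.norm(Q-x[:3],axis=1)-28,np.linalg.norm(Q-x[3:],axis=1)-28)
Q=Q[np.abs(f(np.r_[g1,g2]))<12]
s=least_squares(f,np.r_[g1,g2],loss='soft_l1',f_scale=2); print(s.x.round(1),len(Q),np.abs(s.fun).mean())
s=arm.read_state(); r=R.from_rotvec(s['tcp_rot']); p=s['position']
W=[('M',None),('E1',pose([*sh(-40,-10),112],6.7,0)),('E2',pose([*sh(40,-10),108],6.7,0))]
W+=[(f'phi{k}',pose([*sh(40,-10),z],6.7,k)) for k,z in((10,104),(20,98),(30,92),(42,86))]
W[0]=('M',(np.array([395,100,125]),rot(1,10)))
for n,(q,g) in W:
    print(n,'pos',q.round(),'shift before turn',r.inv().apply(q-p).round(1),'turn',np.degrees((r.inv()*g).as_rotvec()).round(1)); p,r=q,g
E
```

```text
[531.  -19.4  99.2 586.9 -25.  102.6] 651 2.0829169430440255
M pos [395 100 125] shift before turn [ -54.7 -107.3  -43.9] turn [ 1.   0.1 -5.9]
E1 pos [389. 223. 123.] shift before turn [  -4.1 -123.4    1. ] turn [ 1.   0.  -5.6]
E2 pos [468. 233. 119.] shift before turn [78.1 -0.1 17.8] turn [0. 0. 0.]
phi10 pos [473. 233. 147.] shift before turn [  9.5   0.  -26.5] turn [  0. -10.  -0.]
phi20 pos [483. 235. 171.] shift before turn [ 10.2  -0.  -24.4] turn [  0. -10.  -0.]
phi30 pos [499. 236. 194.] shift before turn [ 11.2   0.  -24.5] turn [ -0. -10.  -0.]
phi42 pos [523. 239. 217.] shift before turn [ 14.9   0.  -30.6] turn [  0. -12.  -0.]
```

```bash
python3 -m inch '-6 -8 -8 0 0 0 0;-9 -14 -9 0.2 0 -1 0;-10 -20 -9 0.2 0 -1 0;-10 -22 -9 0.2 0 -1 0;-10 -22 -9 0.2 0 -1 0;-10 -21 0 0.2 0 -2 0;0 -20 0 0.2 0 -1 0;0 -22 0 0.2 0 -1 0;0 -22 0 0.2 0 -1 0;0 -22 0 0.2 0 -1 0;0 -18 0 0.2 0 -1 0;0 -12 0 0 0 -0.6 0;-3 -7 0 0 0 0 0;0 0 0 0 0 0 0;0 0 0 0 0 0 0'
python3 - <<'E'
from h import *
for a in([*sh(-40,-10),112],[*sh(40,-10),108]): need(pose(a,6.7,0)[0],6.7,10)
E
```

```text
time_s: 14.18
position: [380.4, 219.9, 125.0]
tcp_rot: [-3.115, -0.184, -0.272]
ft_force: [0.1, 0.2, -2.9]
gripper_width: 20.8
gripper_force: 107.9
shift tool [ 8.6 -2.4  3.2] turn deg [0.  0.  0.1] shift after turn [ 8.6 -2.4  3.2] pos [380.4 219.9 125. ] j [-0.3   0.18 -0.39  2.25  0.3   0.59 -2.36] t 14.175 w 20.75348901589666
shift tool [86.6 -2.5 21.1] turn deg [0.  0.  0.1] shift after turn [86.6 -2.5 21.1] pos [380.4 219.9 125. ] j [-0.3   0.18 -0.39  2.25  0.3   0.59 -2.36] t 14.175 w 20.75348901589666
```

```bash
python3 -m inch '4 -1 1 0 0 0 0;8 -1 2 0 0 0 0;12 0 3 0 0 0 0;14 0 3 0 0 0 0;14 0 3 0 0 0 0;12 0 3 0 0 0 0;10 0 3 0 0 0 0;7 0 2 0 0 0 0;4 0 1 0 0 0 0;2 0 0 0 0 0 0;0 0 0 0 0 0 0'
python3 - <<'E'
from h import *
need(pose([*sh(40,-10),108],6.7,0)[0],6.7,10)
c=snap('scene','s4'); cv2.imwrite('pics/s4c.png',cv2.resize(c['img'][100:310,340:560],(800,600) if 0 else (628,600)))
E
```

```text
time_s: 15.55
position: [468.7, 233.0, 119.5]
tcp_rot: [-3.115, -0.185, -0.273]
ft_force: [-0.3, -0.5, -3.5]
gripper_width: 20.3
gripper_force: 107.9
shift tool [-0.3  0.2  0.2] turn deg [ 0.  -0.   0.1] shift after turn [-0.3  0.2  0.2] pos [468.7 233.  119.5] j [-0.26  0.33 -0.35  2.07  0.33  0.63 -2.29] t 15.55 w 20.311109812379158
```

View pics/s4c.png

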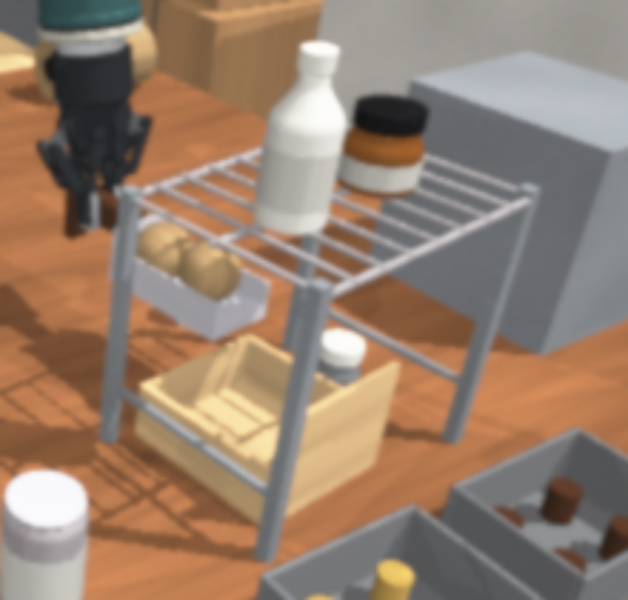

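The scoop is under the deck, with the lip (at about 240,315) over the box mouth and both balls inside. I'll start tipping.

```bash
python3 -m inch '2 0 -5 0 -2 0 0;3 0 -8 0 -3 0 0;4 0 -11 0 -4 0 0;4 0 -10 0 -4 0 0;4 0 -10 0 -4 0 0;3 0 -7 0 -3 0 0;0 0 0 0 0 0 0'
python3 - <<'E'
from h import *
need(pose([*sh(40,-10),98],6.7,20)[0],6.7,-10)
for k,z in((30,92),(36,89),(42,86)): need(pose([*sh(40,-10),z],6.7,k)[0],6.7,10-k)
E
```

```text
time_s: 16.48
position: [487.5, 235.1, 170.7]
tcp_rot: [3.114, 0.183, -0.271]
ft_force: [-0.4, -0.3, -3.2]
gripper_width: 20.8
gripper_force: 108.0
shift tool [-4.3  0.1  0. ] turn deg [ 0. -0.  0.] shift after turn [-4.3  0.1  0. ] pos [487.5 235.1 170.7] j [-0.16  0.46 -0.41  1.75  0.12  1.13 -2.05] t 16.475 w 20.81188545835897
shift tool [  7.    0.2 -24.5] turn deg [  0. -10.   0.] shift after turn [  2.6   0.1 -25.3] pos [487.5 235.1 170.7] j [-0.16  0.46 -0.41  1.75  0.12  1.13 -2.05] t 16.475 w 20.81188545835897
shift tool [ 16.1   0.2 -38.8] turn deg [  0. -16.   0.] shift after turn [  4.8   0.1 -41.7] pos [487.5 235.1 170.7] j [-0.16  0.46 -0.41  1.75  0.12  1.13 -2.05] t 16.475 w 20.81188545835897
shift tool [ 27.    0.2 -52. ] turn deg [  0. -22.   0.] shift after turn [  5.5   0.1 -58.4] pos [487.5 235.1 170.7] j [-0.16  0.46 -0.41  1.75  0.12  1.13 -2.05] t 16.475 w 20.81188545835897
```

```bash
python3 -m inch '2 0 -7 0 -2.7 0 0;2 0 -7 0 -2.7 0 0;2 0 -7 0 -2.7 0 0;2 0 -7 0 -2.7 0 0;2 0 -7 0 -2.8 0 0;2 0 -7 0 -2.8 0 0;2 0 -7 0 -2.8 0 0;2 0 -7 0 -2.8 0 0;0 0 0 0 0 0 0;0 0 0 0 0 0 0;0 0 0 0 0 0 0;0 0 0 0 0 0 0;0 0 0 0 0 0 0;0 0 0 0 0 0 0;0 0 0 0 0 0 0;0 0 0 0 0 0 0'
python3 - <<'E'
from h import *
need(pose([*sh(40,-10),86],6.7,42)[0],6.7,-32)
c=snap('scene','s5'); cv2.imwrite('pics/s5c.png',cv2.resize(c['img'][100:310,340:560],(628,600)))
E
```

```text
time_s: 18.48
position: [520.2, 239.1, 217.9]
tcp_rot: [2.983, 0.176, -0.855]
ft_force: [-0.0, 0.3, -2.8]
gripper_width: 20.6
gripper_force: 108.1
shift tool [ 2.5  0.3 -0.9] turn deg [ 0.1 -0.   0. ] shift after turn [ 2.5  0.3 -0.9] pos [520.2 239.1 217.9] j [-0.16  0.69 -0.4   1.36  0.03  1.65 -2.  ] t 18.475 w 20.58851947000832
```

View pics/s5c.png

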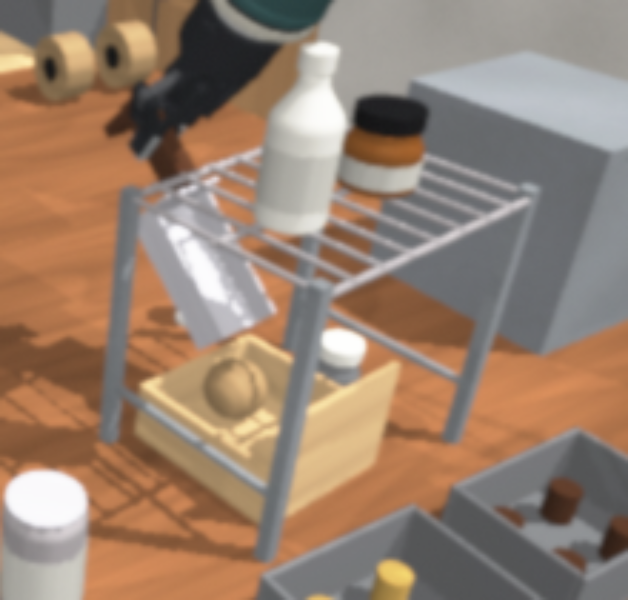

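The scoop is empty. One ball shows in the box at (232,388), with the edge of the second behind it at (262,380). I'll tip back the same way, then withdraw.

```bash
python3 -m inch '-2 0 7 0 2.7 0 0;-2 0 7 0 2.7 0 0;-2 0 7 0 2.7 0 0;-2 0 7 0 2.7 0 0;-2 0 7 0 2.8 0 0;-2 0 7 0 2.8 0 0;-2 0 7 0 2.8 0 0;-2 0 7 0 2.8 0 0;-3 0 10 0 4 0 0;-4 0 10 0 4 0 0;-4 0 10 0 4 0 0;-4 0 10 0 4 0 0;-4 0 10 0 4 0 0;0 0 0 0 0 0 0'
python3 - <<'E'
from h import *
need(pose([*sh(40,-10),108],6.7,0)[0],6.7,10)
p,g=pose([*sh(-40,-10),112],6.7,0); need(p,6.7,10)
E
```

```text
time_s: 20.27
position: [462.7, 232.2, 123.1]
tcp_rot: [-3.116, -0.187, -0.271]
ft_force: [0.3, 0.1, -2.2]
gripper_width: 20.6
gripper_force: 108.0
shift tool [5.  0.1 4.7] turn deg [0.1 0.1 0.2] shift after turn [5.  0.1 4.7] pos [462.7 232.2 123.1] j [-0.26  0.32 -0.36  2.08  0.32  0.63 -2.29] t 20.275 w 20.584905226184585
shift tool [-73.1   0.  -13. ] turn deg [0.1 0.1 0.2] shift after turn [-73.    0.2 -13.1] pos [462.7 232.2 123.1] j [-0.26  0.32 -0.36  2.08  0.32  0.63 -2.29] t 20.275 w 20.584905226184585
```

```bash
python3 -m inch '-10 0 -2 0 0 0 0;-20 0 -4 0 0 0 0;-22 0 -4 0 0 0 0;-20 0 -3 0 0 0 0;-10 0 -2 0 0 0 0;0 15 0 0 0 0 0;3 22 0 -0.2 0 1.4 0;0 22 0 -0.2 0 1 0;0 22 0 -0.2 0 1 0;0 22 0 -0.2 0 1 0;0 21 0 -0.2 0 1 0;10 22 4 -0.2 0 2 0;10 22 4 -0.2 0 1 0;10 22 4 -0.2 0 1 0;10 20 4 -0.2 0 1 0;9 14 4 -0.2 0 1 0;6 8 4 0 0 0 0;0 0 0 0 0 0 0'
python3 - <<'E'
from h import *
need([449,-12.4,60],-5,10);need([449,-12.4,26.6],-5,10)
E
```

```text
time_s: 22.52
position: [449.8, -10.6, 110.2]
tcp_rot: [3.119, -0.131, 0.272]
ft_force: [0.0, -0.7, -2.0]
gripper_width: 20.4
gripper_force: 108.0
shift tool [-9.3  1.8 49.3] turn deg [-0.   0.   0.2] shift after turn [-9.4  1.9 49.3] pos [449.8 -10.6 110.2] j [ 0.12  0.21 -0.2   2.26  0.14  0.51 -1.84] t 22.525 w 20.417606703213924
shift tool [-15.1   1.8  82.2] turn deg [-0.   0.   0.2] shift after turn [-15.2   1.9  82.2] pos [449.8 -10.6 110.2] j [ 0.12  0.21 -0.2   2.26  0.14  0.51 -1.84] t 22.525 w 20.417606703213924
```

```bash
python3 -m inch '-3 1 14 0 0 0 0;-3 1 18 0 0 0 0;-3 0 18 0 0 0 0;-3 0 15 0 0 0 0;-1 0 8 0 0 0 0;0 0 0 0 0 0 0'; python3 -m inch '-1 0 3 0 0 0 0;0 0 2 0 0 0 0;0 0 2 0 0 0 0;0 0 0 0 0 0 0'
```

```text
time_s: 23.28
position: [449.1, -12.1, 36.1]
tcp_rot: [3.119, -0.129, 0.272]
ft_force: [-0.3, 0.6, -2.3]
gripper_width: 20.9
gripper_force: 108.1
time_s: 23.78
position: [449.6, -12.6, 29.2]
tcp_rot: [3.119, -0.13, 0.273]
ft_force: [-0.3, 0.3, -2.4]
gripper_width: 20.3
gripper_force: 108.1
```

```bash
python3 -m inch '0 0 1 0 0 0 0;0 0 1 0 0 0 0;0 0 1 0 0 0 0;0 0 0 0 0 0 0'
```

```text
time_s: 24.28
position: [450.1, -12.6, 26.3]
tcp_rot: [3.119, -0.131, 0.273]
ft_force: [-0.9, -0.6, -0.8]
gripper_width: 20.4
gripper_force: 108.5
```

```bash
python3 -m inch '0 0 0.5 0 0 0 0;0 0 0 0 0 0 0.2;0 0 0 0 0 0 0.3;0 0 0 0 0 0 0.5;0 0 0 0 0 0 0.8;0 0 0 0 0 0 1;0 0 0 0 0 0 1;0 0 -10 0 0 0 1;0 0 -20 0 0 0 1;0 0 -30 0 0 0 1;0 0 -30 0 0 0 1;0 0 -30 0 0 0 1;0 0 0 0 0 0 1' 30
python3 - <<'E'
from h import *
c=snap('scene','s6'); t=snap('top','t6'); P=cloud(t)
s=300/800
a=cv2.resize(c['img'][100:340,160:560],(800,480)); b=cv2.resize(t['img'][110:260,150:450],(240,120))
cv2.imwrite('pics/s6c.png',np.vstack([a,np.hstack([b,np.zeros((120,560,3),np.uint8)])]))
# balls in box, through the wires (z 30..70)
Q=P[130:215,205:275].reshape(-1,3); Q=Q[(Q[:,2]>14)&(Q[:,2]<80)&(Q[:,0]>640)&(Q[:,0]<755)&(Q[:,1]>180)&(Q[:,1]<293)]
print(len(Q),Q[Q[:,2]>45].round(0)[::12].tolist())
F=P[188:205,314:332].reshape(-1,3); print('floor',F[(F[:,2]<40)].mean(0), 'handle z',np.median(P[240:262,318:323,2],axis=1).round(0))
P0=cloud(pickle.load(open('top0.pkl','rb')))
for n,(u,v) in dict(bottle=(229,140),jar=(188,150),jarlow=(198,178),spool=(209,232),can=(324,146),glue=(428,172),brush=(390,262),p1=(363,230),p2=(436,240)).items():
    h=lambda X:[x.round(1) for x in (lambda q:q[(q[:,2]>8)].mean(0))(X[v-12:v+13,u-12:u+13].reshape(-1,3))]
    print(n,h(P0),h(P))
E
```

```text
time_s: 25.9
position: [430.2, -10.9, 146.3]
tcp_rot: [3.118, -0.131, 0.279]
ft_force: [0.5, -0.5, -1.1]
gripper_width: 85.3
gripper_force: 0.0
289 [[752.0, 180.0, 55.0], [739.0, 265.0, 62.0], [736.0, 262.0, 60.0], [733.0, 265.0, 61.0], [730.0, 266.0, 56.0], [726.0, 264.0, 64.0], [724.0, 260.0, 56.0], [722.0, 254.0, 52.0], [716.0, 273.0, 50.0], [682.0, 264.0, 49.0], [677.0, 249.0, 58.0], [675.0, 244.0, 55.0], [671.0, 243.0, 58.0], [668.0, 247.0, 55.0], [664.0, 248.0, 65.0], [661.0, 251.0, 63.0], [659.0, 255.0, 59.0], [655.0, 252.0, 61.0], [652.0, 251.0, 63.0], [649.0, 251.0, 62.0], [647.0, 256.0, 55.0]]
floor [623.0162556  -21.58154537   9.79725727] handle z [ 59.  59.  62.  60.  60.  62.  59.  62.  59.  61.  60.  60.  59.  60.
  59.  62. 280. 295. 347. 359. 361. 370.]
bottle [np.float64(721.2), np.float64(208.2), np.float64(319.7)] [np.float64(721.3), np.float64(208.2), np.float64(319.2)]
jar [np.float64(707.3), np.float64(312.0), np.float64(299.0)] [np.float64(707.6), np.float64(312.7), np.float64(296.6)]
jarlow [np.float64(665.0), np.float64(347.2), np.float64(115.9)] [np.float64(666.0), np.float64(349.3), np.float64(107.9)]
spool [np.float64(510.6), np.float64(316.5), np.float64(66.5)] [np.float64(511.2), np.float64(324.9), np.float64(36.9)]
can [np.float64(761.0), np.float64(-24.1), np.float64(97.4)] [np.float64(760.3), np.float64(-24.0), np.float64(100.1)]
glue [np.float64(677.6), np.float64(-326.2), np.float64(88.4)] [np.float64(676.9), np.float64(-325.1), np.float64(92.7)]
brush [np.float64(417.9), np.float64(-230.7), np.float64(18.9)] [np.float64(417.9), np.float64(-230.7), np.float64(18.9)]
p1 [np.float64(515.2), np.float64(-143.7), np.float64(46.6)] [np.float64(514.8), np.float64(-142.4), np.float64(56.6)]
p2 [np.float64(484.3), np.float64(-361.8), np.float64(55.9)] [np.float64(484.3), np.float64(-361.8), np.float64(55.7)]
```

View pics/s6c.png

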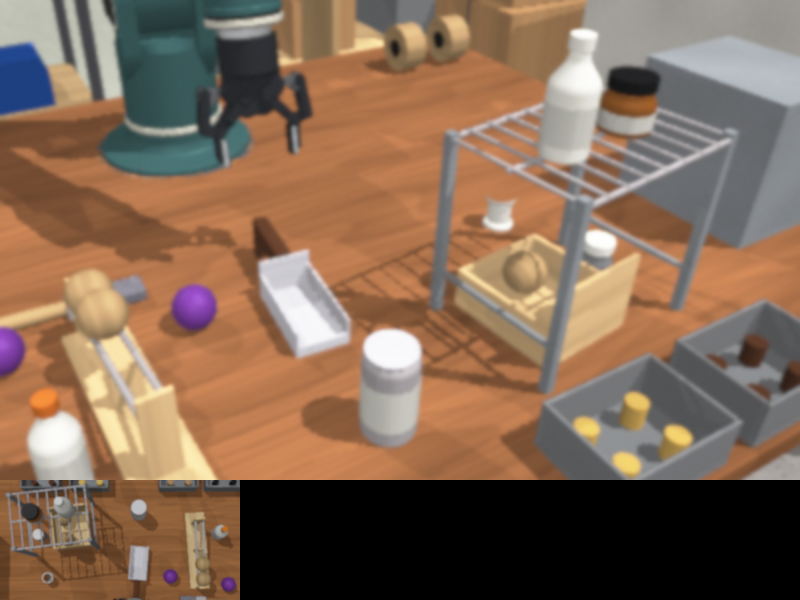

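The empty scoop lies flat at (300,310), released. Depth confirms two balls in the box, near (735,263) and (660,251). Two balls are at the lane stop and the bystanders haven't moved, so I'm handing in.

```bash
python3 -c "
from workcell import arm
print(arm.sign_off())"
```

```text
the job is handed in; nothing more can be done
None
```

Job handed in at about 26 s: both balls are in the box under the shelf, the empty scoop is flat on the bench and released, the other two balls rest at the lane stop, and the other items show no movement in the final check.

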